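Close the refilled dice jar and hold the carousel with it to the front

TASK

The jar of green dice on the counter carousel has just been refilled: first put its own lid (black, green knob) back on so that it sits fully home, and let go of it. Only then turn the carousel until that jar stands centred behind the empty price-card holder at the front of the stand, with the lid still fully home. Finish holding the carousel still there, with the gripper firmly on its handle or one of its fixed parts (not on the loose lid), so that it cannot swing while I slip the price card in; leave everything else on the counter where it is.

Things in the scene. Friction and masses are not known exactly. Their poses are not given: they have to be found in the camera images.
- stand: Fixed stand of the dice carousel: round dark foot 250 mm across, 20 mm high. Origin on the counter under the vertical turning axis, z up; its +x points to the FRONT (customers' side, away from the robot), where a dark tongue carries the empty clear price-card holder, 72 mm wide, top 63 mm above the counter, 172 to 183 mm from the axis.
- turntable: Turning part: wooden disc 290 mm across, top 38 mm up, six bolted clear jars (64 mm across, centres 100 mm from the axis, every 60 deg) and a handle. Turns endlessly either way, no detents, friction 0.05 N m. Origin on the axis, 22 mm up. +x points at the green jar, the only open one; the other five have black lids fixed on, knob tops 157 mm up.
- jar_mouth (a point): Centre of the green jar's open mouth, at the rim, 123 mm above the counter; inner diameter 58 mm, wall 3 mm, z up. Green dice and a green band at its foot. Its dice stay clear of the lid's plug.
- handle (a point): Centre of the carousel's handle, on the turning axis, 177 mm above the counter. An upright dark wooden bar on a 20 mm post: 50 mm long along the turntable's x (so it points at the green jar), 14 mm thick, 155 to 191 mm above the counter. Axes as turntable.
- jar_lid: The green jar's loose lid, about 60 g: black flange 66 mm across, 8 mm thick; plug below it 51 mm across, 10 mm deep (3.5 mm play in the mouth); green knob on top 22 mm across, 26 mm high. Origin: centre of the plug's underside, z up; knob from 18 to 44 mm. Lies upright on the counter, left or right. Fully home: origin 10 mm below jar_mouth, on its centre line.
- tub_lid: White lid of the refill tub, 92 mm across, 15 mm high, lying on the counter on the other side from the jar's lid; leave alone. Origin: centre of underside.
- refill_tub: Open white tub of spare green dice, 88 mm across, 100 mm high; leave alone. Origin: centre of underside.
- scoop: Aluminium scoop with a dark wooden handle, 165 mm long along its x, 26 mm high; leave alone. Origin on its underside.
- mug: Blue mug, 80 mm across, 95 mm high; leave alone. Origin: centre of underside.
- deck_box_a: Red card-deck box, 68 x 95 x 32 mm; leave alone. Origin: centre of underside.
- deck_box_b: Blue card-deck box, 68 x 95 x 32 mm; leave alone. Origin: centre of underside.
- game_box: Green board-game box, 150 x 200 x 55 mm; leave alone. Origin: centre of underside.
There are look-alikes about, which are no part of the job. What is shaped like the jar_lid but orange or turquoise is not meant.

How it is judged:
By the outcome, as a careful person would: the job done as asked, in the order asked, and still so for the second after the job is handed in, while the arm keeps its last pose, push and grip.
It also fails if it takes over 72 s, if anything falls off the work surface, if the arm or the gripper's body presses on something with over 40 N, if the wrist force passes 120 N, or if a joint passes its speed limit or range.

ROBOT

A 6-joint arm with a two-finger parallel gripper is mounted at the origin on the work surface. World frame = base frame: x ahead of the robot, y to its left, z up, the work surface at z = 0. Lengths are in m, angles in rad, forces in N, time in s.
With the tool pointing down it reaches from about 0.325 to 0.925 m from the base axis. Payload 3.1 kg.
Tool frame: the origin (TCP) lies between the finger pads; the fingertips stand 19 mm ahead of it and the grasp point (between the pads) is the TCP; z points along the fingers, y is the direction in which the jaws open and shut (so a half turn about z gives the same grasp; the last joint's range is limited). The gripper opens to 85 mm and grips with 20 to 120 N. Pads are 22 mm wide; open, the fingers measure 114 mm over their backs; the gripper's body (76 mm by 85 mm) begins 54 mm behind the grasp point. The pads swing forward as they close: fully open they stand 13 mm farther back than shut.
Start: joints at [-1.326, 0.217, 1.613, -0, 1.311, -0.112], TCP at [0.218, -0.586, 0.25] pointing down, gripper open.
Joint ranges: [-2.75, 2.75], [-0.78, 2.1], [0.31, 2.55], [-1.13, 4.27], [0.13, 2.63], [-2.58, 2.58]. Speed limits (rad/s): [2.79, 2.79, 3.14, 3.14, 3.14, 3.14].

INTERFACE

Orientations are given as a unit quaternion [w, x, y, z].
In Python, from rig import read_state, snapshot, camera_info, close_job gives the robot as it stands.
- The arm moves only by the tool jog_arm, never from a script. Its argument "targets" is text: rows parted by semicolons, each of 7 numbers parted by spaces: the opening, from 0 (shut) to 1 (fully open), then the shift along the tool's x, y, z in cm, then the turn, a rotation vector about the tool's x, y, z in degrees. In form: gripper dx dy dz wx wy wz; .... A call has exactly 10 rows; each row is the pose to reach, as a shift and turn from the pose commanded when the call began, along the tool's axes at that moment; what a row does not reach only later rows make up. A row lasts 1/12 s, in which the tool goes at most 41.7 mm and 7.16 degrees, less where a joint would pass 70% of its speed; a pose out of reach is approached as far as the arm can. A call with a gripper value outside its range is refused whole. The fingers move at their own pace and stop on an object; "newtons" is the grip in N (left out, the last holds). Time passes only in rows, so rows that repeat a pose let the fingers close, or fill a call up. It gives the time, the measured TCP pose, the force and the opening at its end, in the units of the state.
- read_state(): the state, without advancing time (a new reading comes with each control period).
- snapshot(name): name is "scene" or "side" or "wrist"; returns (picture, depth): 400x640x3 uint8, red, green, blue; 400x640 float32, m along the optical axis (not along the pixel's ray), 0 where there is no reading.
- camera_info(name): a dict with "vertical_fov" (degrees; the focal length in pixels is half the picture's height over the tangent of half this angle, whatever the lens; pixels are square), "cx", "cy" (the principal point, pixels), "world_from_camera" (4x4, takes a point from camera to world coordinates); the wrist camera has in their place "mount" (4x4, takes a point from camera to tool coordinates, whose origin is the TCP and whose axes are the flange's). Camera axes: x right, y up, looking along -z (the intrinsics and any distortion apply to the point x, -y, -z); pixel columns grow to the right and rows downward; lengths in m; the calibration is good to about 2 mm. The wrist camera is an equidistant fisheye: a pixel r from the principal point sees the ray r / f radians off the axis. A picture is of the moment at which its call begins: read the wrist's pose just before it. camera_info takes no time and is no camera call.
- close_job(): hands the job in, once; it reports no verdict.
The state is a dict: "time_s": time; "joints": joint angles; "joint_vel": joint speeds; "effort": joint torques, N m; "tcp_pos": TCP position; "eef_rot": TCP orientation; "force": force on the tool from outside, world axes, zero at the start; "ft_torque": the same for the moment, N m; "opening": finger opening in m.
Only numpy, scipy, OpenCV 4.12 (cv2) and the standard library are available. Lean on these libraries where they do the work, as an engineer would, in place of code of your own. Each camera call takes 0.05 s, during which the arm holds its last target. There are 200 camera calls.

## Working session

There is one attempt and no reset: what is moved stays moved. The work goes in short steps, Python scripts to look and compute and a tool call to move; the robot and the scene stay as the last step left them, time stands still between calls to the robot, and variables do not carry over. Pictures are saved under pics/ and viewed, about 8 in all and at most 12, crops included, and the job is handed in when it is done.

Besides the shell and the picture viewer there is one more tool, called as name(argument=value, ...), one argument or row to a line, values as JSON. jog_arm: Moves the arm, as the interface text tells. Its arguments: {"type":"object","properties":{"targets":{"type":"string"},"newtons":{"type":"number"}},"required":["targets"]}

```bash
ls; mkdir -p pics
python3 - <<'E'
from rig import *
import cv2,numpy as np
print(read_state())
for n in("scene","side","wrist"):
    print(n,camera_info(n))
ims=[]
for n in("scene","side"):
    p,d=snapshot(n); np.savez(f"pics/{n}0.npz",p=p,d=d); cv2.imwrite(f"pics/{n}0.png",p[:,:,::-1])
E
```

```text
pics
{'time_s': 0.0, 'joints': array([-1.32619455e+00,  2.17743986e-01,  1.61492745e+00,  5.76615066e-06,
        1.31127930e+00, -1.12209257e-01]), 'joint_vel': array([-0.00135322,  0.00090844,  0.00102528,  0.00056716,  0.00038725,
        0.00086917]), 'effort': array([ 9.25879103e-04, -3.96841300e+01, -3.03851366e+01,  8.95496396e-05,
        9.54860559e-03, -5.04765254e-06]), 'tcp_pos': array([ 0.21813623, -0.58488489,  0.248978  ]), 'eef_rot': array([-1.17664594e-03,  9.84127349e-01,  1.77459771e-01, -7.52117581e-05]), 'force': array([-0.82995209,  0.13969957, -0.11585932]), 'ft_torque': array([-0.03220546,  0.00565298, -0.01831024]), 'opening': 0.0856179080116164}
scene {'vertical_fov': 53.493798454699686, 'cx': 326.0685400440162, 'cy': 198.09371874659772, 'world_from_camera': array([[-0.16458143, -0.51305845,  0.84242743,  1.57198186],
       [ 0.98636192, -0.08713347,  0.13963493,  0.16838486],
       [ 0.00176274,  0.85391966,  0.52040187,  0.78151522],
       [ 0.        ,  0.        ,  0.        ,  1.        ]])}
side {'vertical_fov': 51.13644628534927, 'cx': 331.6224477442408, 'cy': 194.39840535620556, 'world_from_camera': array([[-0.86077834,  0.35405879, -0.36565424, -0.05445735],
       [-0.50897785, -0.60087028,  0.61635741,  0.99948906],
       [-0.00148401,  0.71665702,  0.6974242 ,  1.27192501],
       [ 0.        ,  0.        ,  0.        ,  1.        ]])}
wrist {'vertical_fov': 65.70646984690485, 'cx': 320.7022735745749, 'cy': 198.47758081590248, 'mount': array([[-1.01261708e-03,  9.53392872e-01,  3.01730023e-01,
         7.83826603e-02],
       [ 9.99999478e-01,  9.25287896e-04,  4.32352278e-04,
         3.49948960e-04],
       [ 1.33014442e-04,  3.01730303e-01, -9.53393311e-01,
        -1.24660120e-01],
       [ 0.00000000e+00,  0.00000000e+00,  0.00000000e+00,
         1.00000000e+00]])}
```

View pics/scene0.png

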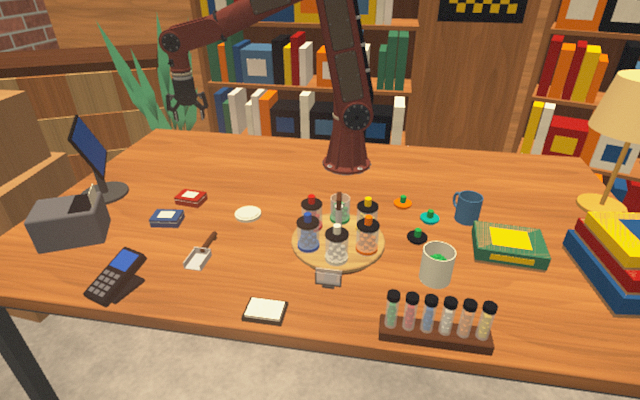

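View pics/side0.png

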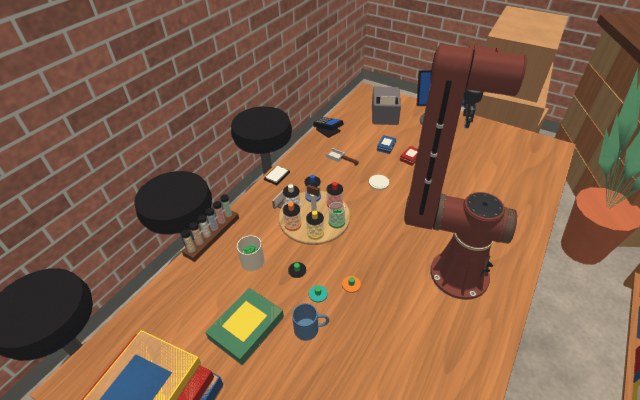

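```bash
cat > h.py <<'E'
import numpy as np,cv2
from rig import *
from scipy.spatial.transform import Rotation as R
def world(n,d):
    c=camera_info(n); f=200/np.tan(np.radians(c['vertical_fov']/2))
    v,u=np.mgrid[:400,:640]
    P=np.stack([(u-c['cx'])/f*d,-(v-c['cy'])/f*d,-d],-1)
    M=c['world_from_camera']; return P@M[:3,:3].T+M[:3,3]
def ray(n,u,v,z):
    c=camera_info(n); f=200/np.tan(np.radians(c['vertical_fov']/2)); M=c['world_from_camera']
    r=M[:3,:3]@np.array([(u-c['cx'])/f,-(v-c['cy'])/f,-1]); return M[:3,3]+r*(z-M[2,3])/r[2]
def wray(u,v,z,st):
    c=camera_info('wrist'); f=200/np.tan(np.radians(c['vertical_fov']/2)); m=c['mount']
    # equidistant fisheye; f = half height / tan(half fov)
    x,y=u-c['cx'],v-c['cy']; r=np.hypot(x,y); t=r/f
    k=np.sin(t)/max(r,1e-9); q=np.array([x*k,-y*k,-np.cos(t)])
    w,a,b,e=st['eef_rot']; T=R.from_quat([a,b,e,w]).as_matrix()
    o=T@m[:3,3]+st['tcp_pos']; q=T@m[:3,:3]@q; return o+q*(z-o[2])/q[2]
def blobs(m,lo=5):
    n,l,s,c=cv2.connectedComponentsWithStats(m.astype(np.uint8)); return [(c[i].round(1),s[i,4],l==i) for i in range(1,n) if s[i,4]>=lo]
E
python3 - <<'E'
from h import *
for n in("scene","side"):
    z=np.load(f"pics/{n}0.npz"); p,d=z['p'],z['d']; W=world(n,d); print(n)
    hsv=cv2.cvtColor(p,cv2.COLOR_RGB2HSV)
    roi=(W[...,0]>.3)&(W[...,0]<.95)&(abs(W[...,1])<.5)&(d>0)
    print('counter z',np.median(W[...,2][roi]))
    m=roi&(W[...,2]>.145)&(W[...,2]<.2)
    for c,a,k in blobs(m): print('knob',c,a,W[k].mean(0).round(3),W[k][:,2].max().round(3),np.median(p[k],0))
    g=roi&(hsv[...,0]>50)&(hsv[...,0]<95)&(hsv[...,1]>110)&(hsv[...,2]>50)
    for c,a,k in blobs(g): print('green',c,a,np.median(W[k],0).round(3),np.median(p[k],0))
    t=roi&(W[...,2]>.033)&(W[...,2]<.043)
    t=max(blobs(t),key=lambda b:b[1]); q=W[t[2]]; 
    h=cv2.convexHull(q[:,:2].astype(np.float32)); print('disc',cv2.minEnclosingCircle(h),cv2.fitEllipse(h))
    x0=240 if n=='scene' else 240
    y0=160 if n=='scene' else 150
    c=p[y0:y0+150,x0:x0+200]; cv2.imwrite(f'pics/{n}c.png',cv2.resize(c,None,fx=4,fy=4,interpolation=2)[:,:,::-1])
E
```

```text
scene
counter z -0.0001708281323460903
knob [339.  202.3] 113 [0.607 0.046 0.175] 0.193 [125.  80.  51.]
knob [311.4 197.4] 40 [ 0.558 -0.045  0.153] 0.159 [179.   53.   38.5]
knob [368.  199.6] 39 [0.543 0.126 0.154] 0.158 [227. 171.  19.]
knob [307.5 215.4] 49 [ 0.658 -0.036  0.154] 0.159 [ 76.  87. 129.]
knob [368.6 218.2] 49 [0.642 0.135 0.153] 0.158 [221. 119.  20.]
knob [336.8 227.1] 54 [0.7   0.054 0.153] 0.158 [201.5 185.  147.5]
green [402.8 198.2] 32 [0.323 0.242 0.038] [ 41.5 119.5  61. ]
green [429.3 217.1] 189 [0.406 0.332 0.017] [ 34. 190. 151.]
green [345.3 221.3] 12 [0.521 0.058 0.05 ] [ 64.5 115.   59. ]
green [332.7 220.8] 6 [0.521 0.015 0.048] [ 64.  121.   62.5]
green [417.1 232.6] 61 [0.522 0.287 0.036] [ 44. 116.  57.]
green [438.  256.5] 56 [0.683 0.334 0.076] [ 60.  183.   84.5]
disc ((0.5978929996490479, 0.04510528966784477), 0.1450573056936264) ((0.5980770587921143, 0.045296087861061096), (0.28724566102027893, 0.2876812517642975), 9.97671127319336)
side
counter z 0.0026992133966621257
knob [311.8 177.2] 25 [ 0.65  -0.033  0.154] 0.163 [ 39.  72. 123.]
knob [334.4 184.4] 29 [ 0.55  -0.041  0.155] 0.162 [179.  44.  40.]
knob [290.3 186.9] 29 [0.691 0.058 0.155] 0.162 [222. 191. 149.]
knob [312.7 191. ] 126 [0.592 0.051 0.176] 0.197 [73.  54.5 42. ]
knob [290.3 204.9] 31 [0.635 0.139 0.155] 0.162 [216. 127.  53.]
knob [314.2 213.4] 29 [0.535 0.131 0.156] 0.16 [228. 181.  63.]
green [337.  210.8] 20 [0.496 0.03  0.1  ] [ 61.5 116.5  68. ]
green [249.4 248.8] 73 [0.687 0.336 0.076] [ 63. 155.  82.]
green [296.4 266.5] 46 [0.512 0.293 0.04 ] [ 52.  115.   64.5]
green [351.1 280.8] 31 [0.312 0.251 0.044] [ 71. 165.  86.]
green [317.7 293.1] 237 [0.392 0.342 0.02 ] [ 58. 177. 157.]
disc ((0.5922021865844727, 0.047014325857162476), 0.14681455492973328) ((0.5929008722305298, 0.048350781202316284), (0.28706225752830505, 0.2900300621986389), 21.46075439453125)
```

View pics/scenec.png

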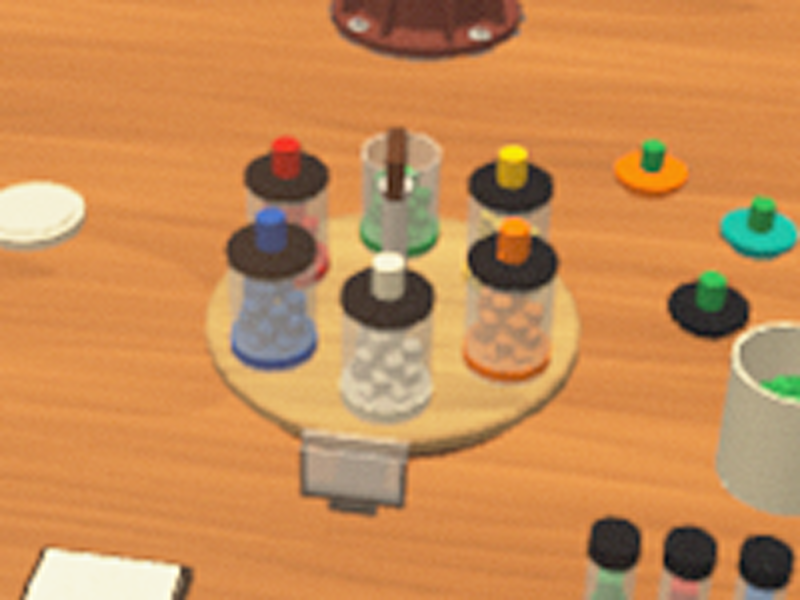

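jog_arm(
  targets="1 58 -71 0 0 0 15;1 58 -71 0 0 0 15;1 58 -71 0 0 0 15;1 58 -71 0 0 0 15;1 58 -71 0 0 0 15;1 58 -71 0 0 0 15;1 58 -71 0 0 0 15;1 58 -71 0 0 0 15;1 58 -71 0 0 0 15;1 58 -71 0 0 0 15",
  newtons=40,
)

```text
time_s: 0.93
tcp_pos: [0.3525, -0.1891, 0.25]
eef_rot: [-0.0, 0.999, 0.047, 0.0]
force: [1.0, -0.4, 0.1]
opening: 0.0851
```

Run:
```python
from h import *
a=np.array([.5955,.046])
for n in("scene","side"):
    z=np.load(f"pics/{n}0.npz"); p,d=z['p'],z['d']; W=world(n,d)
    W[...,2]-=0 if n=='scene' else .003
    # card holder: points above the counter outside disc, in front
    r=np.hypot(W[...,0]-a[0],W[...,1]-a[1])
    m=(r>.155)&(r<.2)&(W[...,0]>.66)&(W[...,2]>.012)&(W[...,2]<.07)&(abs(W[...,1]-.046)<.1)
    for c,A,k in blobs(m):
        q=W[k]; print(n,c,A,q.mean(0).round(3),q.min(0).round(3),q.max(0).round(3),cv2.minAreaRect(q[:,:2].astype(np.float32)))
    if n=='scene':
        for u,v,zz in[(300,431,.063),(410,438,.063),(352,510,.01),(326,490,.03),(378,494,.03)]: print(ray(n,240+u/4,160+v/4,zz).round(3))
```

```text
scene [328.2 277.2] 444 [0.776 0.043 0.04 ] [0.766 0.007 0.012] [0.783 0.079 0.064] ((0.7742977142333984, 0.04267232120037079), (0.07192195951938629, 0.016791610047221184), 88.95214080810547)
[0.77  0.006 0.063]
[0.765 0.08  0.063]
[0.784 0.044 0.01 ]
[0.789 0.027 0.03 ]
[0.787 0.062 0.03 ]
side [277.6 200.1] 109 [0.768 0.054 0.037] [0.753 0.016 0.012] [0.78  0.085 0.066] ((0.7635778784751892, 0.05143351852893829), (0.06819390505552292, 0.024087097495794296), 80.9578857421875)
```

jog_arm(
  targets="1 20.9 -46.2 0 0 0 0;1 20.9 -46.2 0 0 0 0;1 20.9 -46.2 0 0 0 0;1 20.9 -46.2 0 0 0 0;1 20.9 -46.2 0 0 0 0;1 20.9 -46.2 0 0 0 0;1 20.9 -46.2 0 0 0 0;1 20.9 -46.2 0 0 0 0;1 20.9 -46.2 0 0 0 0;1 20.9 -46.2 0 0 0 0",
)

```text
time_s: 1.77
tcp_pos: [0.4874, 0.2052, 0.2498]
eef_rot: [0.0, 0.999, 0.048, -0.0]
force: [1.2, -1.0, 0.8]
opening: 0.0857
```

Run:
```python
from h import *
st=read_state(); p,d=snapshot('wrist'); print(st['tcp_pos'],st['eef_rot'],np.degrees(st['joints']))
hsv=cv2.cvtColor(p,cv2.COLOR_RGB2HSV)
g=(hsv[...,0]>50)&(hsv[...,0]<75)&(hsv[...,1]>110)&(hsv[...,2]>50)
for c,a,k in blobs(g,60): print(c,a,np.median(p[k],0),wray(*c,.044,st).round(4), np.median(d[k]))
cv2.imwrite('pics/w1.png',p[:,:,::-1])
```

```text
[0.48735465 0.20523218 0.24980302] [ 1.69509772e-04  9.98854624e-01  4.78468820e-02 -2.96468168e-04] [ 1.52362046e+01  6.94675022e-01  1.05395764e+02 -1.20862845e-02
  7.39469321e+01  9.97546073e+01]
[202.9   3.5] 204 [ 41.  143.5  68. ] [0.674  0.3538 0.044 ] 0.26220313
[246.6 142.5] 392 [ 53. 213.  93.] [0.5173 0.2892 0.044 ] 0.32729346
[485.1 196.6] 652 [ 46.  181.5  82. ] [0.4828 0.0008 0.044 ] 0.28910744
[440.9 189.5] 62 [ 65. 155.  79.] [0.4854 0.064  0.044 ] 0.33559763
[209.8 234.2] 294 [ 45.  209.5  89. ] [0.4028 0.3333 0.044 ] 0.36164078
[279.  295.7] 252 [ 47.  190.   81.5] [0.3241 0.2442 0.044 ] 0.38865596
```

View pics/w1.png

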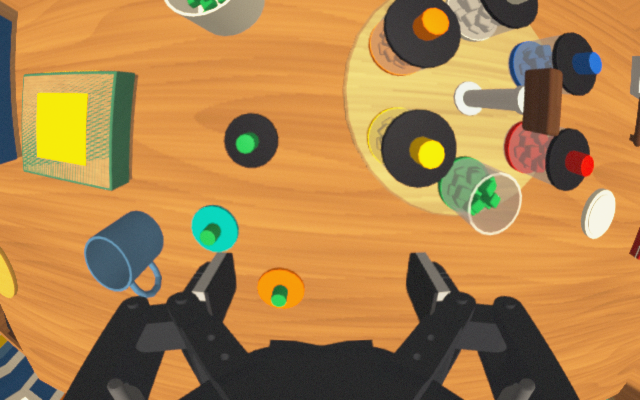

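jog_arm(
  targets="1 3.6 -8 0 0 0 0;1 3.6 -8 3 0 0 0;1 3.6 -8 6 0 0 0;1 3.6 -8 9 0 0 0;1 3.6 -8 12 0 0 0;1 3.6 -8 12 0 0 0;1 3.6 -8 12 0 0 0;1 3.6 -8 12 0 0 0;1 3.6 -8 12 0 0 0;1 3.6 -8 12 0 0 0",
)

```text
time_s: 2.65
tcp_pos: [0.5178, 0.2865, 0.1334]
eef_rot: [-0.001, 0.999, 0.047, 0.003]
force: [-0.9, -0.4, -0.3]
opening: 0.0852
```

Run:
```python
from h import *
st=read_state(); p,d=snapshot('wrist'); print(st['tcp_pos'],st['eef_rot'],st['joint_vel'].round(3),st['force'])
hsv=cv2.cvtColor(p,cv2.COLOR_RGB2HSV)
g=(hsv[...,0]>50)&(hsv[...,0]<75)&(hsv[...,1]>110)&(hsv[...,2]>50)
for c,a,k in blobs(g,60):
  print(c,a,np.median(p[k],0),wray(*c,.042,st).round(4))
k=(hsv[...,2]<60)&(np.mgrid[:400,:640][0]<260)
for c,a,m in blobs(k,1500):
  e=cv2.fitEllipse(cv2.convexHull(np.argwhere(m)[:,::-1].astype(np.int32))); print('dark',c,a,e,wray(*e[0],.016,st).round(4))
cv2.imwrite('pics/w2.png',p[:,:,::-1])
```

```text
[0.51778455 0.28654713 0.13339042] [-8.81679178e-04  9.98878333e-01  4.72759836e-02  2.50584330e-03] [ 0.003  0.001  0.006  0.001 -0.003 -0.001] [-0.86140283 -0.39962469 -0.34867618]
[258.9   1.7] 71 [ 39. 126.  61.] [0.6679 0.3443 0.042 ]
[ 61.8 132.9] 5357 [ 87. 159. 108.] [0.5684 0.5284 0.042 ]
[314.7 210.6] 879 [ 52. 212.  92.] [0.5184 0.2913 0.042 ]
[255.6 322.4] 580 [ 39. 130.  67.] [0.4054 0.3356 0.042 ]
dark [592.8  82.8] 4789 ((597.7529907226562, 83.04534149169922), (69.17237854003906, 112.73062896728516), 171.37355041503906) [0.6735 0.01   0.016 ]
dark [314.7 200. ] 3334 ((315.1818542480469, 201.35731506347656), (74.38987731933594, 76.41883850097656), 95.79896545410156) [0.5173 0.2913 0.016 ]
dark [574.2 227.1] 2821 ((575.3514404296875, 232.89788818359375), (57.87968826293945, 83.35578155517578), 46.9106559753418) [ 0.5066 -0.003   0.016 ]
```

View pics/w2.png

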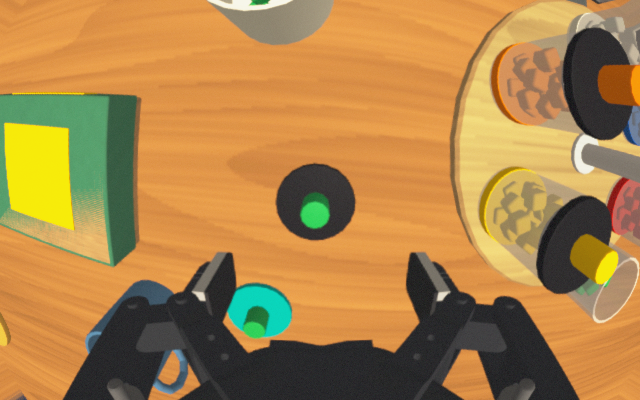

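jog_arm(
  targets="1 0 -0.4 3 0 0 0;1 0 -0.4 6 0 0 0;1 0 -0.4 8 0 0 0;1 0 -0.4 9.2 0 0 0;1 0 -0.4 9.2 0 0 0;0.1 0 -0.4 9.2 0 0 0;0.1 0 -0.4 9.2 0 0 0;0.1 0 -0.4 9.2 0 0 0;0.1 0 -0.4 9.2 0 0 0;0.1 0 -0.4 9.2 0 0 0",
  newtons=40,
)

```text
time_s: 3.53
tcp_pos: [0.5164, 0.2904, 0.0397]
eef_rot: [-0.0, 0.999, 0.047, 0.001]
force: [0.3, 0.1, 0.5]
opening: 0.0255
```

jog_arm(
  targets="0.1 0 0 0 0 0 0;0.1 0 0 0 0 0 0;0.1 0 0 -1 0 0 0;0.1 0 0 -3 0 0 0;0.1 0 0 -6 0 0 0;0.1 0 0 -10 0 0 0;0.1 0 0 -14 0 0 0;0.1 0 0 -17 0 0 0;0.1 0 0 -17 0 0 0;0.1 0 0 -17 0 0 0",
)

```text
time_s: 4.37
tcp_pos: [0.5169, 0.2907, 0.2117]
eef_rot: [-0.001, 0.999, 0.048, 0.003]
force: [-0.7, 0.5, -1.3]
opening: 0.0207
```

jog_arm(
  targets="0.1 -1 1 -2 0 0 0;0.1 -2 4 -3 0 0 0;0.1 -4 8 -3 0 0 0;0.1 -6 12 -3 0 0 0;0.1 -8 16 -3 0 0 0;0.1 -10 20 -3 0 0 0;0.1 -11 23 -3 0 0 0;0.1 -11 24.1 -3 0 0 0;0.1 -11 24.1 -3 0 0 0;0.1 -11 24.1 -3 0 0 0",
)

```text
time_s: 5.2
tcp_pos: [0.4275, 0.0393, 0.2365]
eef_rot: [-0.001, 0.999, 0.046, -0.002]
force: [0.7, 0.0, -1.2]
opening: 0.0207
```

Run:
```python
from h import *
st=read_state(); p,d=snapshot('wrist'); print(st['tcp_pos'],st['eef_rot'],st['opening'],st['joint_vel'].round(3))
np.savez('pics/w3.npz',p=p,d=d); cv2.imwrite('pics/w3.png',p[:,:,::-1])
```

```text
[0.42746523 0.03932934 0.23651575] [-5.79532973e-04  9.98928570e-01  4.62435548e-02 -1.70602466e-03] 0.02070842529268738 [ 0.038  0.012 -0.022  0.005 -0.001  0.001]
```

View pics/w3.png

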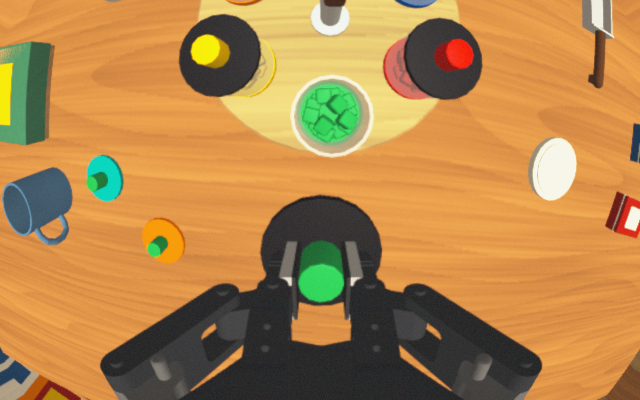

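Run:
```python
from h import *
st=read_state(); z=np.load('pics/w3.npz'); p,d=z['p'],z['d']
c0=np.array([332,116]); v,u=np.mgrid[:400,:640]
ii=p.astype(int); mn=ii.min(2); sat=ii.max(2)-mn
m=(mn>150)&(sat<70)&(np.hypot(u-332,v-116)<48)
for c,a,k in blobs(m,80):
    e=cv2.fitEllipse(cv2.convexHull(np.argwhere(k)[:,::-1].astype(np.int32))); print('rim',c,a,e,wray(*e[0],.123,st).round(4),np.median(d[k]))
    w=[wray(uu,vv,.123,st)[:2] for vv,uu in np.argwhere(k)]; print(cv2.minEnclosingCircle(np.float32(w)), cv2.fitEllipse(cv2.convexHull(np.float32(w))))
# held flange: dark contour front edge
k=(ii.max(2)<60)&(v<235)&(abs(u-321)<75)&(v>185)
k=max(blobs(k),key=lambda b:b[1])[2]
w=[]
for uu in range(266,378,4):
    r=np.where(k[:,uu])[0]
    if len(r): w.append(wray(uu,r[0],st['tcp_pos'][2]-.040+.010,st)[:2])
w=np.array(w); A=np.c_[2*w,np.ones(len(w))]; s=np.linalg.lstsq(A,(w**2).sum(1),rcond=None)[0]
print('flange',s[:2],np.sqrt(s[2]+s[:2]@s[:2]),st['tcp_pos'])
```

```text
rim [330.5 114.5] 1042 ((331.5746765136719, 115.37548828125), (81.65068817138672, 83.06131744384766), 97.08651733398438) [0.4973 0.0384 0.123 ] 0.22975099
((0.49725496768951416, 0.03821280226111412), 0.03202686831355095) ((0.49722912907600403, 0.03823426738381386), (0.06310603022575378, 0.06361833214759827), 158.4130859375)
flange [0.42594743 0.03996236] 0.03248792354521944 [0.42783677 0.04001329 0.23681878]
```

jog_arm(
  targets="0.1 2 0.2 0 0 0 0;0.1 4.5 0.5 0 0 0 0;0.1 7 0.8 0 0 0 0;0.1 7 0.8 2 0 0 0;0.1 7 0.8 4 0 0 0;0.1 7 0.8 5.5 0 0 0;0.1 7 0.8 6.5 0 0 0;0.1 7 0.8 6.5 0 0 0;0.1 7 0.8 6.5 0 0 0;0.1 7 0.8 6.5 0 0 0",
)

```text
time_s: 6.08
tcp_pos: [0.5, 0.0389, 0.1741]
eef_rot: [0.0, 0.999, 0.048, 0.001]
force: [0.3, 0.3, -1.6]
opening: 0.0209
```

Run:
```python
from h import *
st=read_state(); p,d=snapshot('wrist'); print(st['tcp_pos'],st['eef_rot'],st['opening'],st['force'])
cv2.imwrite('pics/w4.png',cv2.resize(p[120:320,220:420],None,fx=3,fy=3)[:,:,::-1])
```

```text
[0.49995146 0.03891831 0.17411804] [1.20018380e-05 9.98849529e-01 4.79493077e-02 6.95075393e-04] 0.020938428071689042 [ 0.31511774  0.27097671 -1.5923102 ]
```

View pics/w4.png

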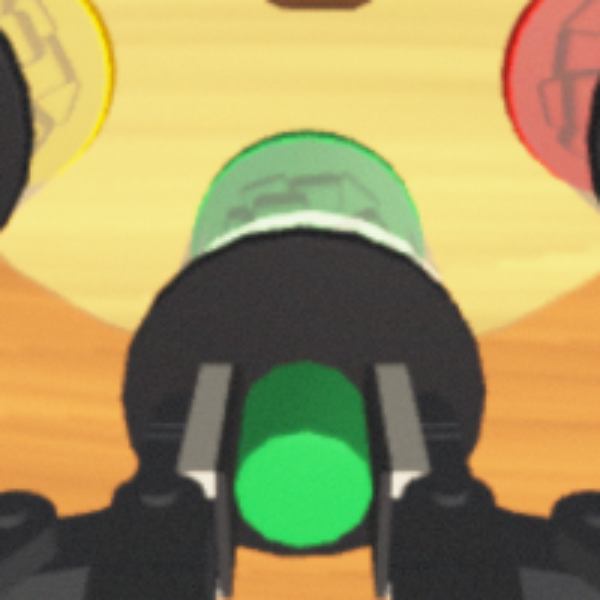

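Run:
```python
from h import *
from scipy.optimize import least_squares
st=read_state(); p,d=snapshot('wrist'); ii=p.astype(int)
v,u=np.mgrid[:400,:640]
# outer rim edge: topmost bright low-sat pixel per column ; flange edge: topmost dark pixel
R_=[];F=[]
for uu in range(270,376,3):
    col=ii[170:300,uu]; dk=np.where(col.max(1)<75)[0]
    if len(dk):
        F.append((uu,170+dk[0]))
        b=np.where((col[:dk[0],2]>150)&(col.min(1)[:dk[0]]>150))[0]
        if len(b): R_.append((uu,170+b[0]))
z=st['tcp_pos'][2]
def fit(P,h,r):
    w=np.array([wray(a,b,h,st)[:2] for a,b in P]); s=least_squares(lambda c:np.hypot(*(w-c).T)-r,w.mean(0)-[.03,0],loss='soft_l1',f_scale=.0005); return s.x.round(4),np.abs(s.fun).mean(),len(P)
print(st['tcp_pos'],R_[0],R_[-1]); print(fit(R_,.123,.032)); 
F=[f for f in F if 272<f[0]<370 and f[1]<245]
for o in(.010,.018):print(fit(F,z-.040+o,.033))
```

```text
[0.50022896 0.03869539 0.17456011] (288, np.int64(202)) (363, np.int64(205))
(array([0.4963, 0.0371]), np.float64(0.00023415381739850654), 26)
(array([0.498 , 0.0385]), np.float64(0.0001564140073937318), 33)
(array([0.5003, 0.0387]), np.float64(0.00022850999744485195), 33)
```

jog_arm(
  targets="0.1 -0.15 0.1 0 0 0 0;0.1 -0.15 0.1 0.3 0 0 0;0.1 -0.15 0.1 0.6 0 0 0;0.1 -0.15 0.1 0.9 0 0 0;0.1 -0.15 0.1 1.2 0 0 0;0.1 -0.15 0.1 1.5 0 0 0;0.1 -0.15 0.1 1.7 0 0 0;0.1 -0.15 0.1 1.9 0 0 0;0.1 -0.15 0.1 1.9 0 0 0;0.1 -0.15 0.1 1.9 0 0 0",
)

```text
time_s: 7.02
tcp_pos: [0.4977, 0.0372, 0.1541]
eef_rot: [-0.0, 0.999, 0.047, -0.0]
force: [0.7, 0.2, -1.3]
opening: 0.0205
```

jog_arm(
  targets="0.1 0 0 0.1 0 0 0;0.1 0 0 0.2 0 0 0;0.1 0 0 0.2 0 0 0;0.1 0 0 0.2 0 0 0;0.45 0 0 0.2 0 0 0;0.8 0 0 0.2 0 0 0;0.8 0 0 0.2 0 0 0;0.8 0 0 0.2 0 0 0;0.8 0 0 0.2 0 0 0;0.8 0 0 0.2 0 0 0",
)

```text
time_s: 7.85
tcp_pos: [0.4978, 0.0372, 0.1523]
eef_rot: [0.0, 0.999, 0.047, 0.0]
force: [0.9, 0.6, 0.1]
opening: 0.0684
```

jog_arm(
  targets="0.8 0 0 -1 0 0 0;0.8 0 0 -3 0 0 0;0.8 0 0 -6 0 0 0;0.8 0 0 -9 0 0 0;0.8 -2 0 -9 0 0 0;0.8 -5 0 -9 0 0 0;0.8 -5 0 -9 0 0 0;0.8 -5 0 -9 0 0 0;0.8 -5 0 -9 0 0 0;0.8 -5 0 -9 0 0 0",
)

```text
time_s: 8.68
tcp_pos: [0.449, 0.0324, 0.243]
eef_rot: [0.0, 0.999, 0.047, 0.001]
force: [0.8, -0.0, -0.8]
opening: 0.0684
```

Run:
```python
from h import *
st=read_state(); p,d=snapshot('wrist'); print(st['tcp_pos'],st['eef_rot'],st['opening'],st['force'])
cv2.imwrite('pics/w5.png',p[:,:,::-1])
c=camera_info('wrist'); f=200/np.tan(np.radians(c['vertical_fov']/2)); m=c['mount']
v,u=np.mgrid[:400,:640]; x,y=u-c['cx'],v-c['cy']; r=np.hypot(x,y)+1e-9; k=np.tan(r/f)/r
P=np.stack([x*k,-y*k,-np.ones_like(x)],-1)*d[...,None]
w,a,b,e=st['eef_rot']; T=R.from_quat([a,b,e,w]).as_matrix()
W=(P@m[:3,:3].T+m[:3,3])@T.T+st['tcp_pos']; np.save('pics/W5.npy',W)
# flat levels: lid tops
t=(abs(W[...,2]-.131)<.012)&(d>0)&(v<330)
for cc,A,q in blobs(t,300): 
    X=W[q]; n=np.linalg.lstsq(np.c_[X[:,:2]-X[:,:2].mean(0),np.ones(len(X))],X[:,2],rcond=None)[0]; print('lid',cc,A,X.mean(0).round(4),np.degrees(n[:2]).round(2),np.median(X[:,2]).round(4))
t=(abs(W[...,2]-.157)<.008)&(d>0)&(v<330)
for cc,A,q in blobs(t,30): print('knob',cc,A,W[q].mean(0).round(4),np.percentile(W[q][:,2],90).round(4),np.median(p[q],0),wray(*cc,.157,st).round(4))
```

```text
[0.44904344 0.03243439 0.24295553] [7.11345056e-05 9.98872042e-01 4.74773806e-02 7.33243710e-04] 0.06844661883711531 [ 0.83816759 -0.02229705 -0.79884912]
lid [214.5  83.4] 4209 [0.5385 0.1241 0.132 ] [0.15 0.78] 0.132
lid [426.6  85.1] 4200 [ 0.5527 -0.0406  0.132 ] [ 0.23 -0.65] 0.132
lid [320.6 140.5] 4765 [0.4991 0.0373 0.1321] [-0.04 -0.05] 0.132
knob [306.1   8. ] 109 [0.5934 0.0559 0.1567] 0.1581 [240. 241. 227.] [0.5933 0.0559 0.157 ]
knob [336.   8.] 92 [0.5953 0.0359 0.1569] 0.158 [241. 244. 236.] [0.5952 0.036  0.157 ]
knob [320.3  37.4] 36 [0.5716 0.0443 0.1623] 0.1643 [73. 53. 42.] [0.5727 0.0444 0.157 ]
knob [199.3  81.1] 737 [0.5387 0.1263 0.1572] 0.1588 [247. 239.  10.] [0.5387 0.1264 0.157 ]
knob [441.7  82.9] 732 [ 0.5534 -0.0428  0.1572] 0.1588 [247.  42.  23.] [ 0.5533 -0.0428  0.157 ]
knob [320.6 146.3] 773 [0.4982 0.0372 0.1578] 0.1588 [ 64. 221. 102.] [0.4981 0.0372 0.157 ]
```

View pics/w5.png

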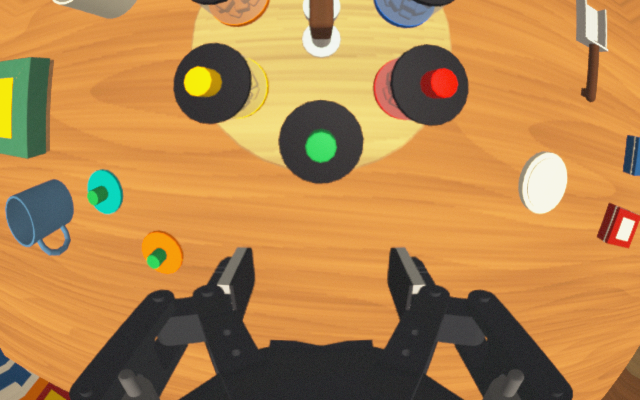

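jog_arm(
  targets="0.6 3 0 0 0 0 0;0.6 6 0 0 0 0 0;0.6 10 0 0 0 0 0;0.6 14 0 0 0 0 0;0.6 14.7 0 0 0 0 0;0.6 14.7 0 2 0 0 0;0.6 14.7 0 4 0 0 0;0.6 14.7 0 6.5 0 0 0;0.6 14.7 0 6.5 0 0 0;0.6 14.7 0 6.5 0 0 0",
)

```text
time_s: 9.57
tcp_pos: [0.593, 0.0465, 0.1752]
eef_rot: [-0.0, 0.999, 0.048, -0.003]
force: [0.1, 0.6, 0.4]
opening: 0.0512
```

jog_arm(
  targets="0 0 0 0 0 0 0;0 0 0 0 0 0 0;0 0 0 0 0 0 0;0 0 0 0 0 0 0;0 0 0 0 0 0 0;0 0 0 0 0 0 0;0 0 0 0 0 0 0;0 0 0 0 0 0 0;0 0 0 0 0 0 0;0 0 0 0 0 0 0",
  newtons=60,
)

```text
time_s: 10.4
tcp_pos: [0.5958, 0.0462, 0.1797]
eef_rot: [0.0, 0.999, 0.048, 0.002]
force: [-1.0, -1.9, 5.1]
opening: 0.0129
```

Run:
```python
from h import *
st=read_state(); print({k:np.round(v,4) for k,v in st.items()}, np.degrees(st['joints'])[5])
```

```text
{'time_s': np.float64(10.4), 'joints': array([-3.9800e-02,  2.2580e-01,  1.7419e+00, -4.0000e-04,  1.1701e+00,
        1.4360e+00]), 'joint_vel': array([-0.0002,  0.0004, -0.0002, -0.0001,  0.0022, -0.0015]), 'effort': array([  0.402 , -34.6679, -25.9349,   0.2153,  -0.2005,   0.0388]), 'tcp_pos': array([0.5958, 0.0462, 0.1797]), 'eef_rot': array([4.000e-04, 9.989e-01, 4.760e-02, 1.900e-03]), 'force': array([-0.9815, -1.8517,  5.1132]), 'ft_torque': array([-0.09  ,  0.1104,  0.0788]), 'opening': np.float64(0.0129)} 82.2746552785824
```

jog_arm(
  targets="0 0 0 0 0 0 -1;0 0 0 0 0 0 -4;0 0 0 0 0 0 -8;0 0 0 0 0 0 -13;0 0 0 0 0 0 -18;0 0 0 0 0 0 -23;0 0 0 0 0 0 -28;0 0 0 0 0 0 -32;0 0 0 0 0 0 -35;0 0 0 0 0 0 -36",
)

```text
time_s: 11.23
tcp_pos: [0.5956, 0.0466, 0.1797]
eef_rot: [0.0, 0.935, 0.355, 0.002]
force: [-1.1, -0.1, 6.5]
opening: 0.0131
```

```bash
cat > chk.py <<'E'
from h import *
st=read_state(); print({k:np.round(v,4) for k,v in st.items() if k in('tcp_pos','force','ft_torque','opening','time_s')}, np.degrees(st['joints']).round(1), 'toolx',np.degrees(2*np.arctan2(st['eef_rot'][2],st['eef_rot'][1])).round(2))
for n in("scene","side"):
    p,d=snapshot(n); np.savez('pics/last_%s.npz'%n,p=p,d=d); W=world(n,d)
    hsv=cv2.cvtColor(p,cv2.COLOR_RGB2HSV).astype(int); a=np.array([.5965,.0455])
    r=np.hypot(W[...,0]-a[0],W[...,1]-a[1]); m=(r<.14)&(r>.07)&(W[...,2]>.138)&(W[...,2]<.175)&(d>0)&(hsv[...,1]*hsv[...,2]>0)
    for c,A,k in blobs(m,12):
        w=ray(n,*c,.150); print(n,c,A,np.median(p[k],0),w.round(4)[:2],'ang',np.degrees(np.arctan2(*(w[:2]-a)[::-1])).round(1),'top',np.percentile(W[k][:,2],90).round(4))
E
python3 chk.py
```

```text
{'time_s': np.float64(11.2333), 'tcp_pos': array([0.5956, 0.0466, 0.1797]), 'force': array([-1.0692, -0.108 ,  6.5243]), 'ft_torque': array([ 0.1365,  0.2682, -0.1282]), 'opening': np.float64(0.0131)} [-2.3 12.9 99.8  0.  67.1 46.1] toolx 41.59
scene [353.1 193.3] 52 [188. 142.  25.] [0.5072 0.0774] ang 160.4 top 0.1566
scene [321.2 193.7] 51 [ 66. 118.  61.] [ 0.5263 -0.0203] ang -136.8 top 0.1573
scene [305.  208.9] 58 [168.5  54.   39. ] [ 0.62   -0.0519] ang -76.5 top 0.1572
scene [372.5 207.8] 62 [192.   94.5  23. ] [0.5809 0.1426] ang 99.1 top 0.1571
scene [322.5 225.5] 70 [ 68.   80.5 120.5] [0.694  0.0131] ang -18.4 top 0.1571
scene [358.6 225. ] 65 [179. 165. 133.] [0.6751 0.1106] ang 39.7 top 0.1574
side [321.9 178.8] 32 [129.5  34.5  32.5] [ 0.6128 -0.0493] ang -80.2 top 0.1599
side [297.  181.7] 32 [ 39.5  71.  119.5] [0.6891 0.0155] ang -17.9 top 0.1587
side [338.1 191.9] 34 [42.5 96.  54.5] [ 0.5192 -0.0167] ang -141.2 top 0.1599
side [287.3 198.8] 38 [157.  145.5 123. ] [0.6669 0.1143] ang 44.3 top 0.1594
side [329.7 209. ] 35 [207. 159.  54.] [0.5003 0.0785] ang 161.0 top 0.16
side [303.3 213.2] 40 [163.   85.5  40.5] [0.573  0.1462] ang 103.1 top 0.1599
```

jog_arm(
  targets="0 0 0 0 0 0 -1;0 0 0 0 0 0 -4;0 0 0 0 0 0 -9;0 0 0 0 0 0 -15;0 0 0 0 0 0 -21;0 0 0 0 0 0 -27;0 0 0 0 0 0 -33;0 0 0 0 0 0 -39;0 0 0 0 0 0 -45;0 0 0 0 0 0 -50",
)

```text
time_s: 12.17
tcp_pos: [0.595, 0.0469, 0.1797]
eef_rot: [0.0, 0.696, 0.718, 0.001]
force: [-3.3, 0.8, 8.5]
opening: 0.0131
```

jog_arm(
  targets="0 0 0 0 0 0 -5;0 0 0 0 0 0 -10;0 0 0 0 0 0 -15;0 0 0 0 0 0 -20;0 0 0 0 0 0 -25;0 0 0 0 0 0 -30;0 0 0 0 0 0 -35;0 0 0 0 0 0 -40;0 0 0 0 0 0 -45;0 0 0 0 0 0 -50",
)

```text
time_s: 13.0
tcp_pos: [0.5944, 0.0466, 0.1797]
eef_rot: [-0.0, 0.328, 0.945, 0.0]
force: [-3.5, 0.2, 9.4]
opening: 0.0129
```

jog_arm(
  targets="0 0 0 0 0 0 -5;0 0 0 0 0 0 -10;0 0 0 0 0 0 -15;0 0 0 0 0 0 -20;0 0 0 0 0 0 -25;0 0 0 0 0 0 -29;0 0 0 0 0 0 -32;0 0 0 0 0 0 -34;0 0 0 0 0 0 -35;0 0 0 0 0 0 -35",
)

```text
time_s: 13.83
tcp_pos: [0.5942, 0.0462, 0.1797]
eef_rot: [-0.0, 0.031, 1.0, -0.0]
force: [-4.4, -1.8, 9.5]
opening: 0.0131
```

```bash
cat >> chk.py <<'E'
# price-card holder and jar direction, same camera
z=np.load('pics/scene0.npz'); W=world('scene',z['d']);
E
python3 chk.py
python3 - <<'E'
from h import *
z=np.load('pics/last_scene.npz'); p=z['p']
cv2.imwrite('pics/s6.png',cv2.resize(p[160:300,240:440],None,fx=4,fy=4,interpolation=2)[:,:,::-1])
st=read_state(); p,d=snapshot('wrist'); cv2.imwrite('pics/w6.png',p[:,:,::-1]); np.savez('pics/w6.npz',p=p,d=d)
E
```

```text
{'time_s': np.float64(13.8333), 'tcp_pos': array([0.5942, 0.0462, 0.1797]), 'force': array([-4.3777, -1.8078,  9.4596]), 'ft_torque': array([-0.0435,  0.9235, -0.0061]), 'opening': np.float64(0.0131)} [ -2.3  12.9  99.8  -0.   67.3 -88.8] toolx 176.5
scene [314.9 196.5] 54 [188.5  95.   31.5] [ 0.5461 -0.0365] ang -121.6 top 0.1572
scene [370.3 203.1] 58 [ 47.   75.5 120.5] [0.5559 0.1344] ang 114.5 top 0.157
scene [306.  213.9] 57 [192. 144.  32.] [ 0.6453 -0.0435] ang -61.3 top 0.1575
scene [365.5 221.8] 70 [165.5  41.5  32. ] [0.6565 0.1281] ang 54.0 top 0.1569
scene [331.6 227.2] 68 [ 67. 119.  61.] [0.6977 0.0389] ang -3.7 top 0.1576
side [292.7 185.5] 37 [41. 95. 54.] [0.6913 0.0425] ang -1.8 top 0.1595
side [336.3 187.3] 37 [152.  78.  40.] [ 0.5383 -0.0356] ang -125.7 top 0.1594
side [288.7 203.2] 38 [146.   40.5  38.5] [0.6489 0.131 ] ang 58.5 top 0.159
side [334.5 205.6] 40 [163.  151.5 129.5] [0.4939 0.0543] ang 175.1 top 0.1594
side [310.2 214.3] 37 [ 36.  63. 105.] [0.5482 0.138 ] ang 117.6 top 0.1599
```

View pics/s6.png

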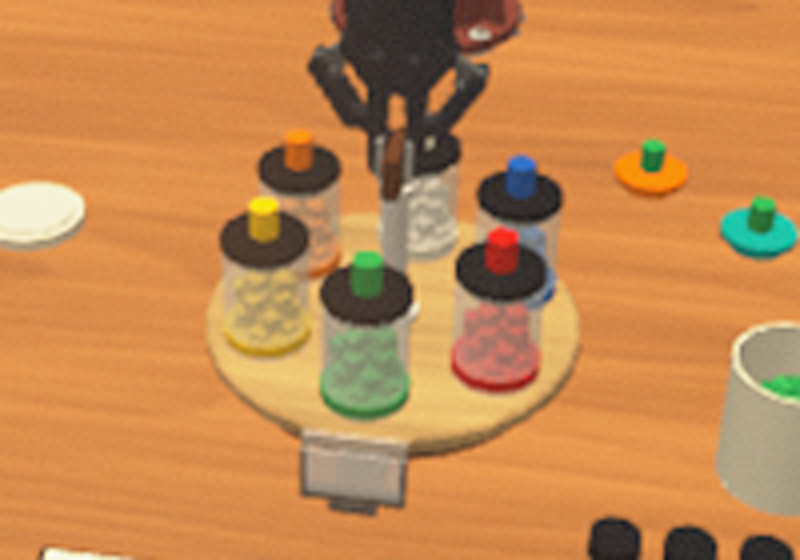

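View pics/w6.png

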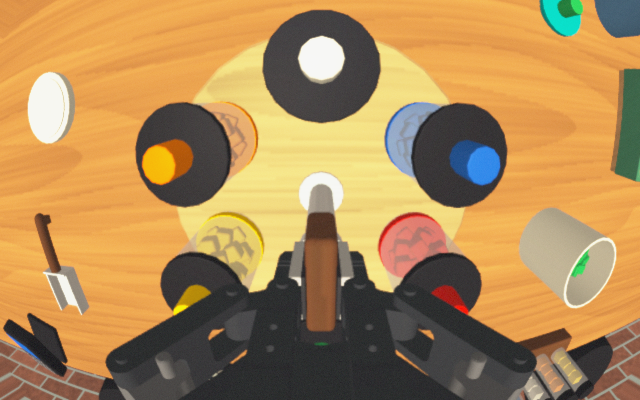

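Run:
```python
from h import *
from scipy.optimize import least_squares
for n in("scene","side"):
  for tag in('0','last'):
    f=f'pics/{n}0.npz' if tag=='0' else f'pics/last_{n}.npz'
    z=np.load(f); p,d=z['p'],z['d']; W=world(n,d); a=np.array([.5965,.0455])
    r=np.hypot(W[...,0]-a[0],W[...,1]-a[1])
    m=(r<.14)&(r>.07)&(W[...,2]>.138)&(W[...,2]<.175)&(d>0)
    K=np.array([ray(n,*c,.150)[:2] for c,A,k in blobs(m,12)])
    def res(x):
        t=np.arctan2(K[:,1]-x[1],K[:,0]-x[0]); s=np.round((t-x[2])/(np.pi/3))*np.pi/3+x[2]
        return (K-x[:2]-x[3]*np.c_[np.cos(s),np.sin(s)]).ravel()
    s=least_squares(res,[*a,np.radians(-4 if tag=='last' else 5),.1]); ax=s.x[:2]
    # holder
    m=(r>.155)&(r<.2)&(W[...,0]>.66)&(W[...,2]>.025)&(W[...,2]<.07)&(abs(W[...,1]-.046)<.1)
    k=max(blobs(m),key=lambda b:b[1])[2]; rc=cv2.minAreaRect(W[k][:,:2].astype(np.float32)); 
    h=np.array(rc[0]); dsk=max(blobs((abs(W[...,2]-.038)<.006)&(r<.15)),key=lambda b:b[1])[2]
    e=cv2.minEnclosingCircle(W[dsk][:,:2].astype(np.float32))
    print(n,tag,'axis',ax.round(4),'disc',np.round(e[0],4),'phase',np.degrees(s.x[2]).round(2),'r',s.x[3].round(4),'rms',np.sqrt((s.fun**2).mean()).round(4),'holder',rc,'dir',[np.degrees(np.arctan2(*(h-c)[::-1])).round(2) for c in(ax,np.array(e[0]))])
```

```text
scene 0 axis [0.6008 0.0451] disc [0.5979 0.0451] phase 5.07 r 0.0994 rms 0.0004 holder ((0.7736688256263733, 0.04257846623659134), (0.07177309691905975, 0.015488004311919212), 89.3899154663086) dir [np.float64(-0.83), np.float64(-0.83)]
scene last axis [0.6006 0.0455] disc [0.5977 0.0456] phase -3.63 r 0.0989 rms 0.0007 holder ((0.7732738852500916, 0.042315058410167694), (0.015967290848493576, 0.07189662009477615), 1.1290268898010254) dir [np.float64(-1.07), np.float64(-1.08)]
side 0 axis [0.5932 0.0483] disc [0.5954 0.0481] phase 5.01 r 0.1002 rms 0.0004 holder ((0.7678366303443909, 0.052545517683029175), (0.06457389146089554, 0.014174845069646835), 78.82408142089844) dir [np.float64(1.39), np.float64(1.48)]
side last axis [0.593  0.0482] disc [0.5948 0.0482] phase -3.49 r 0.0996 rms 0.0006 holder ((0.7684992551803589, 0.04392433166503906), (0.0769408717751503, 0.014415157027542591), 83.4801025390625) dir [np.float64(-1.4), np.float64(-1.42)]
```

jog_arm(
  targets="0 0 0 0 0 0 -0.5;0 0 0 0 0 0 -1;0 0 0 0 0 0 -1.5;0 0 0 0 0 0 -2;0 0 0 0 0 0 -2.6;0 0 0 0 0 0 -2.6;0 0 0 0 0 0 -2.6;0 0 0 0 0 0 -2.6;0 0 0 0 0 0 -2.6;0 0 0 0 0 0 -2.6",
)

```text
time_s: 14.82
tcp_pos: [0.5942, 0.0461, 0.1797]
eef_rot: [-0.0, 0.008, 1.0, -0.0]
force: [-4.4, -0.7, 9.1]
opening: 0.0131
```

```bash
python3 chk.py | cut -c1-260
python3 - <<'E'
from h import *
from scipy.optimize import least_squares
z=np.load('pics/last_scene.npz'); p,d=z['p'],z['d']
cv2.imwrite('pics/s7.png',cv2.resize(p[160:300,240:440],None,fx=4,fy=4,interpolation=2)[:,:,::-1])
H=[]
for i in range(6):
    p,d=snapshot('scene'); W=world('scene',d); a=np.array([.6007,.0453]); r=np.hypot(W[...,0]-a[0],W[...,1]-a[1])
    K=np.array([ray('scene',*c,.150)[:2] for c,A,k in blobs((r<.14)&(r>.07)&(W[...,2]>.138)&(W[...,2]<.175)&(d>0),12)])
    t=np.degrees(np.arctan2(*(K-a).T[::-1])); ph=(t+30)%60-30
    m=(r>.155)&(r<.2)&(W[...,0]>.66)&(W[...,2]>.025)&(W[...,2]<.07)&(abs(W[...,1]-.046)<.1)
    k=max(blobs(m),key=lambda b:b[1])[2]; rc=cv2.minAreaRect(W[k][:,:2].astype(np.float32)); h=np.array(rc[0])
    H.append((np.mean(ph),np.degrees(np.arctan2(*(h-a)[::-1])),(rc[2]+45)%90-45))
print(np.round(H,2),np.mean(H,0))
E
```

```text
{'time_s': np.float64(14.8167), 'tcp_pos': array([0.5942, 0.0461, 0.1797]), 'force': array([-4.3788, -0.6692,  9.1408]), 'ft_torque': array([-0.0255,  0.8936,  0.0433]), 'opening': np.float64(0.0131)} [ -2.3  12.9  99.8  -0.   67.3 -91.3] toolx 179.06
scene [313.8 196.7] 51 [193.  97.  29.] [ 0.5479 -0.0396] ang -119.7 top 0.1566
scene [369.7 202.5] 55 [ 44.  75. 120.] [0.5528 0.1324] ang 116.7 top 0.1568
scene [306.3 214.5] 63 [186. 141.  32.] [ 0.6482 -0.042 ] ang -59.4 top 0.157
scene [366.6 220.9] 66 [167.   40.   31.5] [0.6515 0.1308] ang 57.2 top 0.1571
scene [333.5 227.6] 72 [ 66.  122.5  61. ] [0.6987 0.0443] ang -0.7 top 0.1574
side [291.9 185.9] 32 [ 47.5 112.   61. ] [0.6927 0.046 ] ang 0.3 top 0.1607
side [335.6 186.7] 36 [151.   78.   35.5] [ 0.5424 -0.0372] ang -123.2 top 0.1599
side [289.2 204. ] 37 [144.  38.  35.] [0.6448 0.1335] ang 61.2 top 0.16
side [335.2 204.8] 35 [170. 158. 135.] [0.4937 0.0493] ang 177.9 top 0.1599
side [311.4 214.1] 39 [ 41.  70. 115.] [0.5449 0.1349] ang 120.0 top 0.1602
[[-1.06 -0.93 -0.54]
 [-1.05 -1.03  0.19]
 [-1.02 -0.9  -0.99]
 [-1.17 -0.92 -1.07]
 [-1.13 -0.83 -1.68]
 [-1.11 -0.89 -1.1 ]] [-1.09122662 -0.91629202 -0.86385475]
```

View pics/s7.png

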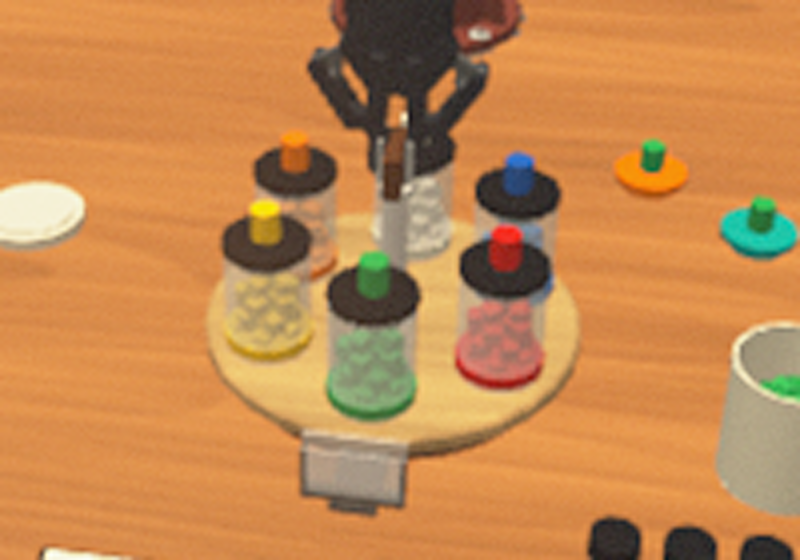

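```bash
python3 -c "
from rig import *
s=read_state(); print(s['joint_vel'].round(3),s['time_s'],s['opening']); print(close_job())"
```

```text
[ 0.    -0.     0.001  0.    -0.     0.   ] 15.2167 0.01290081214404825
the job is handed in; nothing more can be done
None
```

I put the green-knobbed black lid back on the green jar and let go of it. I then gripped the carousel's handle at 60 N, turned it about 174° counter-clockwise, and handed the job in at 15.2 s still holding it still.

- **Lid home:** Right after I let go, the wrist camera showed its flange level (within 0.1°) and at 132 mm, the same as the fixed lids. After the turn, its knob top was within 1 mm of the other knobs (157 mm in the scene camera).
- **Jar behind the holder:** In the scene camera, averaged over six pictures, the jar stood at -1.1° and the holder at -0.9°. That is about 0.3 mm off centre at the jar.
- **Disagreement:** The side camera gave the holder's direction only roughly: 1.4° in one picture and -1.4° in the other. I left it out and relied on the scene camera.
- **Forces:** The readings at the end of each move stayed below about 11 N. I did not touch anything else on the counter.

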